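# Strip a brake caliper of clip, pin, pads and shims

## Robot

A 6-joint arm with a two-finger parallel gripper is mounted at the origin on the work surface; the furniture and walls round the work are solid. World frame = base frame: x ahead of the robot, y to its left, z up, the work surface at z = 0. Lengths are in mm, angles in rad, forces in N, time in s.
With the tool pointing down it reaches from about 400 to 825 mm from the base axis. Payload 7 kg.
Tool frame: the origin (TCP) lies at the very end of the fingers, on their centre line; the grasp point (between the pads) lies arm.grasp_offset behind it (arm.grasp_offset is the distance from the TCP to the grasp point, in mm); z points along the fingers, y is the line along which they close (so a half turn about z gives the same grasp; the last joint's range is limited). The gripper opens to 85 mm and grips with 20 to 120 N. Pads are 22 mm wide; open, the fingers measure 114 mm over their backs; the gripper's body (76 mm by 85 mm) begins 54 mm behind the grasp point. The pads swing forward as they close: fully open they stand 13 mm farther back than shut.
Start: joints at [-0.979, 0.359, 0.012, 0, -1.224, -0.288], TCP at [201.898, -644.075, 231.302] pointing down, gripper open.
Joint ranges: [-3.07, 3.07], [-1.43, 2.12], [-1.02, 1.25], [-3.03, 1.67], [-3.05, -0], [-3.03, 3.03]. Speed limits (rad/s): [2.39, 2.39, 3.01, 3.14, 3.14, 3.14].

## Interface

Orientations are given as a 3x3 rotation matrix whose columns are the frame's x, y, z axes.
In Python, from bench import arm gives the robot as it stands.
- The arm moves only by the shell command python3 drive.py 'ROWS' [FORCE]. ROWS is a JSON list of rows, 1 to 12 of them, each of 5 numbers: the opening from 0.0 (shut) to 1.0 (fully open), then dx, dy, dz in mm, then a turn about the tool's z in rad; each row is the pose to reach, as a shift and turn from the pose commanded when the command began, along the tool's axes at that moment; what a row does not reach only later rows make up. A row lasts 1/10 s, in which the tool goes at most 50 mm and 0.15 rad, less where a joint would pass 70% of its speed; a pose out of reach is approached as far as the arm can. The fingers move at their own pace and stop on an object; FORCE is the grip in N (left out, the last holds). Time passes only in rows, so rows that do not move let the fingers close. It prints the time, the measured TCP pose, the force, the opening and the grip force at its end.
- arm.get_state(): the state, without advancing time (a new reading comes with each control period).
- arm.get_image(name): name is "scene" or "top"; returns a dict with "color" (480x640x3 uint8, blue, green, red), "K" (3x3 intrinsics, pixels), "distortion" ([k1, k2, p1, p2, k3] as OpenCV has them; the pictures are not rectified), "R" (3x3) and "t" (3): a world point X has camera coordinates R X + t. Camera axes: x right, y down, z forward; pixel columns grow to the right and rows downward; lengths in mm; the calibration is good to about 2 mm. A picture is of the moment at which its call begins. There is no depth.
- arm.sign_off(): hands the job in; it is judged then, once.
The state is a dict: "time": time; "joint_positions": joint angles; "qvel": joint speeds; "joint_torque": joint torques, N m; "tool_pos": TCP position; "eef_rot": TCP orientation; "wrist_force": force on the tool from outside, world axes, zero at the start; "torque": the same for the moment, N m; "grip_width": opening from 0.0 (shut) to 1.0 (fully open); "gripper_force": force on a finger pad.
Only numpy, scipy, OpenCV 4.12 (cv2) and the standard library are available. Lean on these libraries where they do the work, as an engineer would, in place of code of your own. Each camera call takes 0.05 s, during which the arm holds its last target. There are 200 camera calls.

## Task

Strip the brake caliper for overhaul: pull the spring clip sideways out of the end of the pad pin, draw the pin out by its flat head, and lift out everything that still hung on it (one or two brake pads, one or two backing shims). Put the clip and all these plates in the steel pan. Then, with the caliper empty, slide the bare pin back through both lugs from the same side as before, head fully home, so that it stays with the caliper; leave everything else on the bench where it is.

Things in the scene. Friction and masses are not known exactly. Their poses are not given: they have to be found in the camera images.
- caliper: Cast four-piston brake caliper on a 160x112x8 mm service plate, bolted down. Origin on the bench under its centre; x along its length, y along the pad pin, z up. Body 112 (x) by 88 (y), flat top at z = 80 mm; only the two lugs (see the lug points), the plates' tabs, pin and clip are higher. Its window, open upwards, is |x| < 41, |y| < 20; the plates stand in it one behind the other along y.
- lug_head (a point): Outer mouth of the head-side lug's 11 mm hole, at caliper x 0, y -30, z 104 mm; its axis is caliper y. The pin enters here and its collar seats on this face. The lug is 18 mm wide (x), y -30 to -20, top z 114. A step under the pin's square collar (22 mm wide, y -34.5 to -30, top z 94.7) keeps the pin from turning.
- lug_clip (a point): Outer mouth of the other lug's 11 mm hole, at caliper x 0, y +30, z 104 mm. Lug 18 mm wide (x), y +20 to +30, top z 114. With the pin home, its point stands 20 mm beyond this mouth and the clip sits 5 mm outside it.
- pad_pin: Steel pad pin, 60 g. Origin on its axis at the collar's seat; +y along the shank to the point, z up in the caliper (it sits 1 mm low in the holes). Shank 9 mm thick, 80 long. Behind the seat a square collar 14x14x4 (y -4 to 0), then a flat grip 8 thick (x), 14 high (z), y -28 to -4: pinch it across x near y = -17. Laid on the bench with z up it does not roll and leans about 2 degrees, point down.
- pin_tip (a point): The pin's point, on its axis 80 mm along +y from the pin's origin. The last 8.5 mm taper from 9 to 3 mm thick.
- pin_hole (a point): Middle of the pin's cross hole, 5.4 mm wide, drilled along pin x; on the axis, 65 mm along +y from the pin's origin.
- spring_clip: R-clip, 30 g: an upright round loop, 24 mm outside diameter in the clip's x-z plane, dipped in black plastic, 8 mm thick (y). Origin at the loop's centre. As found, clip x is along caliper x, loop towards caliper -x. Pinch the loop across y from above, fingertips above z = 84 mm (caliper top), and pull straight along clip -x: it snaps off at 8 to 12 N; go 60 mm before lifting.
- clip_leg (a point): Point on the clip's straight 3.4 mm leg, in the pin's cross hole while fitted: 33 mm along +x and 6 mm up (+z) from the loop's centre. The leg ends at clip x = +50 mm; below it a sprung arm hugs the pin's underside.
- pad_a: Head-side brake pad, 110 g (None at the start: absent), at caliper y -11. Origin: middle of its 4 mm steel plate, 62 (x) by 46 (z -23 to 23); y across, z up. 6 mm lining on its +y face. Top ears (z 15 to 23, out to x = +-38) rest on ledges, so it stays upright without the pin and lifts straight out. Tab 30 mm wide, z 23 to 55, with a 14 mm eye at z 43: pinch it across x.
- pad_b: Clip-side brake pad, at caliper y +11 (None at the start: absent); as pad_a, but its lining is on the -y face (inward). The pads' tabs (30 mm) are wider than the shims' tabs (23 mm) and the lugs (18 mm), so fingers closing along x grip a pad's tab alone, though they pass beside its neighbours.
- shim_a: Backing shim of pad_a, 60 g, at caliper y -17 (2 mm behind the pad); None at the start: absent. Plate, ears, axes and origin as pad_a but bare bright steel, 4 mm thick, and its tab is only 23 mm wide, so the pad must come out first for fingers to pinch it across x (they fit best if set 6 mm towards the window's middle).
- shim_b: Backing shim of pad_b, as shim_a, at caliper y +17 (None at the start: absent).
- pan: Pressed steel pan, loose, 0.9 kg, on the bench; outside 205 (x) by 265 (y), 55 mm high; inside about 176 by 236 mm, floor 2 mm thick. Origin at the centre of its underside, z up.
- tape_roll: Roll of masking tape, 58 mm across, 19 mm high, on the right; not to be moved. Origin at the centre of its underside.
- ring_spanner: Combination spanner, 162 mm long, on the right; not to be moved. Origin at the centre of its underside.
- lock_bottle: Small bottle with a pointed cap, 36 mm across, 95 mm high, at the back; not to be moved or knocked over. Origin at the centre of its underside.

How it is judged:
By the outcome, as a careful person would: the job done as asked, in the order asked, and still so for the second after the job is handed in, with the robot touching nothing.
Of pad_a, pad_b only 1 to 2 are there at a start; the rules pass over those that are not, and their reading is None.
Of shim_a, shim_b only 1 to 2 are there at a start; the rules pass over those that are not, and their reading is None.
At some moment in a run one of pan, pad_pin may be knocked a few centimetres aside while the robot is not near it.
It also fails if it takes over 210 s, if anything falls off the work surface, if the arm or the gripper's body presses on something with over 40 N, if the wrist force passes 120 N, or if a joint passes its speed limit or range.

## Working session

There is one attempt and no reset: what is moved stays moved. The work goes in short steps, Python scripts to look and compute and a shell command to move; the robot and the scene stay as the last step left them, time stands still between calls to the robot, and variables do not carry over. Pictures are saved under pics/ and viewed, at most 14 in all, crops included, and the job is handed in when it is done.

```bash
ls; mkdir -p pics; python3 - <<'E'
from bench import arm
import cv2,numpy as np
print(arm.grasp_offset)
s=arm.get_state()
for k in s: print(k,np.round(s[k],3).tolist())
for n in("scene","top"):
    i=arm.get_image(n); cv2.imwrite(f"pics/{n}0.png",i["color"]); print(n,i["K"],i["distortion"],i["R"],i["t"],-i["R"].T@i["t"])
E
```

```text
bench.py
drive.py
pics
18.700000000000003
time 0.0
joint_positions [-0.979, 0.359, 0.011, -0.0, -1.224, -0.288]
qvel [0.001, -0.001, -0.001, -0.0, 0.001, -0.0]
joint_torque [0.001, -58.331, 29.342, 6.936, -0.006, -0.0]
tool_pos [201.76, -643.631, 230.359]
eef_rot [[-0.954, -0.299, -0.001], [-0.299, 0.954, 0.002], [0.0, 0.002, -1.0]]
wrist_force [0.121, 0.597, 0.241]
torque [-0.004, -0.025, -0.035]
gripper_force 0.0
grip_width 1.0
scene [[521.09924007   0.         319.85395679]
 [  0.         521.09924007 238.94520133]
 [  0.           0.           1.        ]] [-0.09754786  0.          0.          0.          0.        ] [[-0.48673631 -0.87336995  0.01768348]
 [-0.54186602  0.28598465 -0.79031259]
 [ 0.68517807 -0.39425591 -0.61244861]] [286.21215796 390.38987985 797.17788996] [-195.3599439   452.61567882  791.69930244]
top [[533.73042606   0.         322.71304216]
 [  0.         533.73042606 240.23189167]
 [  0.           0.           1.        ]] [-0.08932449  0.          0.          0.          0.        ] [[ 0.00938509 -0.99973576 -0.02098382]
 [-0.9809384  -0.00513142 -0.19425121]
 [ 0.1940922   0.0224069  -0.98072736]] [  13.57517129  583.29483099 1019.56104972] [ 374.16003998   -6.280483   1113.50199787]
```
Both are static cameras? "two places of wrist camera" - not here: scene and top. Top may be fixed.

View pics/scene0.png

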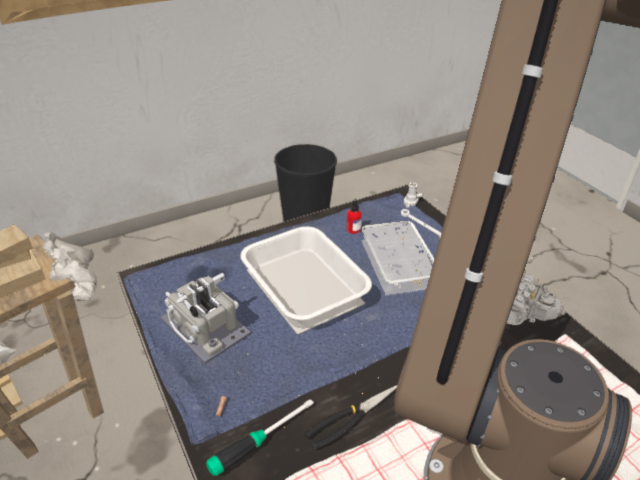

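View pics/top0.png

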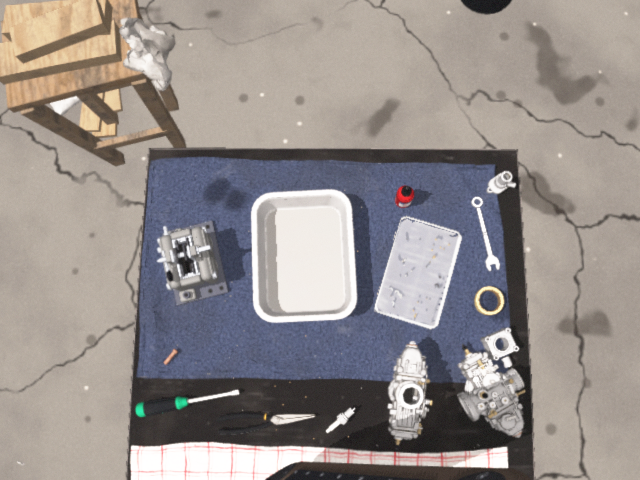

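```bash
python3 - <<'E'
import cv2,numpy as np
a=cv2.imread("pics/top0.png")[210:315,145:240]; b=cv2.imread("pics/scene0.png")[260:365,150:260]
a=cv2.resize(a,None,fx=5.7,fy=5.7,interpolation=cv2.INTER_CUBIC)[:598];b=cv2.resize(b,None,fx=5.7,fy=5.7,interpolation=cv2.INTER_CUBIC)[:598]
cv2.imwrite("pics/c1.png",a);cv2.imwrite("pics/c2.png",b)
E
```

View pics/c1.png

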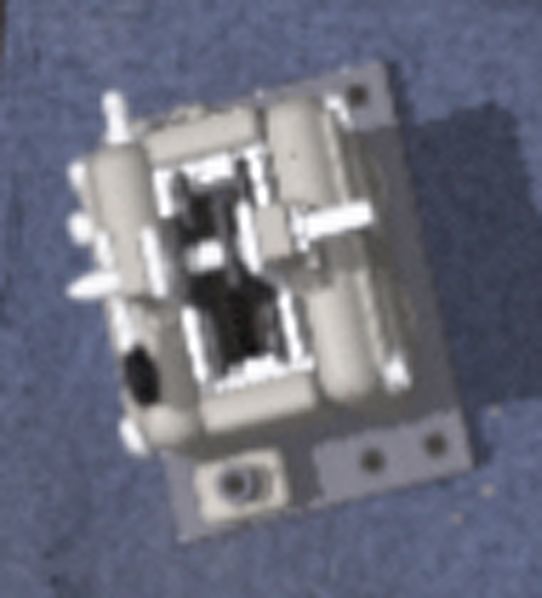

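View pics/c2.png

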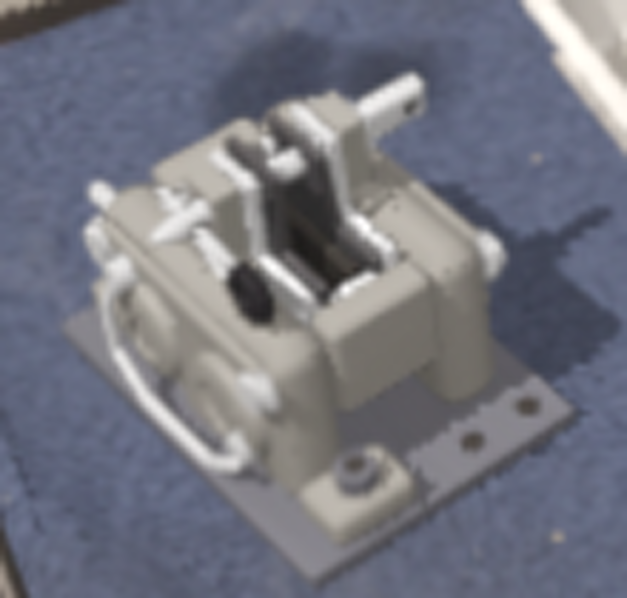

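```bash
cat > h.py <<'E'
import cv2,numpy as np
from bench import arm
def ray(i,p):
    n=cv2.undistortPoints(np.float64([[p]]),i["K"],np.float64(i["distortion"]))[0,0]
    d=i["R"].T@np.r_[n,1]; return -i["R"].T@i["t"],d/np.linalg.norm(d)
def plane(i,p,z):
    c,d=ray(i,p); return c+d*(z-c[2])/d[2]
def tri(i,p,j,q):
    c,d=ray(i,p);e,f=ray(j,q)
    s=np.linalg.lstsq(np.c_[d,-f],e-c,rcond=None)[0]
    a,b=c+d*s[0],e+f*s[1]; return (a+b)/2,np.linalg.norm(a-b)
def proj(i,X): return cv2.projectPoints(np.float64([X]),cv2.Rodrigues(i["R"])[0],i["t"],i["K"],np.float64(i["distortion"]))[0][0,0]
def both(): return arm.get_image("top"),arm.get_image("scene")
def crop(i,x,y,w,h,name,f=5.7):
    cv2.imwrite(name,cv2.resize(i["color"][y:y+h,x:x+w],None,fx=f,fy=f,interpolation=cv2.INTER_CUBIC)[:600,:800])
E
python3 - <<'E'
from h import *
T,S=both()
o=np.array([145,210]);u=np.array([150,260])
t=lambda x,y:o+np.array([x,y])/5.7
s=lambda x,y:u+np.array([x,y])/5.7
for n,p,q in(("tip",t(68,290),s(155,238)),("head",t(373,216),s(412,98)),("clip",t(143,375),s(252,292))):
    X,e=tri(T,p,S,q); print(n,X.round(1),round(e,1))
for p in((383,62),(470,465),(180,540)): print("plate top",plane(T,t(*p),8).round(1))
for p in((315,580),(575,408),(68,328)): print("plate sc",plane(S,s(*p),8).round(1))
# pan rim outer corners via colour
for i,n in((T,'T'),(S,'S')):
    c=i["color"].astype(int); m=((c.min(2)>150)&(c[...,0]-c[...,2]<20)).astype(np.uint8)
    m=cv2.morphologyEx(m,cv2.MORPH_OPEN,np.ones((5,5)))
    k,l,st,ce=cv2.connectedComponentsWithStats(m)
    for a in range(1,k):
        if st[a,4]>3000:
            cnt=cv2.findContours((l==a).astype(np.uint8),0,2)[0][0]
            P=np.array([plane(i,p[0].astype(float),55)[:2] for p in cnt],np.float32)
            print(n,st[a],cv2.minAreaRect(P))
E
```

```text
tip [531.3 338.7 103.9] 0.2
head [559.3 236.9 100. ] 3.4
clip [504.4 315.3  91.8] 1.5
plate top [634.  256.5   8. ]
plate top [482.6 216.9   8. ]
plate top [453.8 323.3   8. ]
plate sc [451.7 324.    8. ]
plate sc [481.7 217.3   8. ]
plate sc [602.4 364.7   8. ]
T [  167     0   440   199 39269] ((931.2491455078125, -114.61212158203125), (974.4666748046875, 398.7964782714844), 82.41730499267578)
T [ 544    0   96   78 4584] ((1053.1094970703125, -602.732421875), (198.57717895507812, 231.90463256835938), 2.807957887649536)
T [    0   131   143   259 24947] ((569.3502807617188, 545.5908203125), (562.9718627929688, 319.07342529296875), 7.349645614624023)
T [  251   189   106   134 12445] ((555.1939697265625, 57.90106964111328), (268.07275390625, 207.56114196777344), 3.1434543132781982)
T [ 523  206   57  269 8887] ((393.7800598144531, -441.5047607421875), (112.88468933105469, 525.552978515625), 88.33084106445312)
T [ 375  219   87  110 6523] ((521.8746337890625, -174.0794677734375), (130.58718872070312, 207.00265502929688), 72.91741180419922)
T [    0   329   134   151 14496] ((249.2841
[... 300 characters left out ...]
597656, 374.2222595214844), 1.9527415037155151)
S [    0     0   501   237 86645] ((1975.1934814453125, -805.85302734375), (2847.376953125, 2177.63330078125), 88.42176055908203)
S [ 559  127   81   83 3868] ((557.4127197265625, -945.7447509765625), (230.7008514404297, 477.8697204589844), 33.51198196411133)
S [ 364  221   67   73 3707] ((498.31268310546875, -153.0473175048828), (141.97915649414062, 239.6177978515625), 72.49768829345703)
S [ 241  226  131  107 8310] ((546.533447265625, 60.14460754394531), (290.4415588378906, 212.74745178222656), 3.2959377765655518)
S [ 288  420  152   60 4811] ((102.20887756347656, 178.18856811523438), (244.6850128173828, 96.27434539794922), 88.63018798828125)
```

```bash
cat >> h.py <<'E'
C=np.array([543.5,290.5]);YAW=np.deg2rad(15.4)
def cal(x,y,z):
    c,s=np.cos(YAW),np.sin(YAW); return np.array([C[0]+c*x-s*y,C[1]+s*x+c*y,z])
def row(X,ang):  # tool-frame row to reach TCP X with tool y at world angle ang (deg)
    s=arm.get_state();R=np.array(s["eef_rot"]);d=R.T@(np.array(X)-s["tool_pos"])
    a=np.degrees(np.arctan2(R[1,1],R[0,1])); k=(a-ang+90)%180-90
    print(np.round(s["tool_pos"],1),"->",np.round(X,1),"row",d.round(1),"turn",np.deg2rad(k).round(4),"len",np.linalg.norm(d).round(),"q6",round(s["joint_positions"][5],2))
E
python3 - <<'E'
from h import *
row([500,-300,230],105.4); row([520,0,230],105.4)
E
```

```text
[ 201.8 -643.8  230.7] -> [ 500 -300  230] row [-387.3  238.9    0.9] turn 0.0349 len 455.0 q6 -0.29
[ 201.8 -643.8  230.7] -> [520   0 230] row [-496.2  519.2    1.2] turn 0.0349 len 718.0 q6 -0.29
```

```bash
R='[0.5,-387,239,0,0.035]'; python3 drive.py '[[0.5,-387,239,0,0.035],[0.5,-387,239,0,0.035],[0.5,-387,239,0,0.035],[0.5,-387,239,0,0.035],[0.5,-387,239,0,0.035],[0.5,-387,239,0,0.035],[0.5,-387,239,0,0.035],[0.5,-387,239,0,0.035],[0.5,-387,239,0,0.035],[0.5,-387,239,0,0.035],[0.5,-387,239,0,0.035]]' 30; python3 - <<'E'
from h import *
row(cal(-33,35,230),105.4)
E
```

```text
time: 1.3
tool_pos: [500.5, -298.9, 231.0]
eef_rot: [[-0.963, -0.268, -0.001], [-0.268, 0.963, 0.0], [0.0, 0.0, -1.0]]
wrist_force: [-0.4, -0.1, -0.8]
grip_width: 0.498
gripper_force: 0.0
[ 500.5 -298.9  231. ] -> [502.4 315.5 230. ] row [-166.7  591.3    1.1] turn 0.0029 len 614.0 q6 -1.1
```

```bash
python3 drive.py '[[0.5,-167,591,1,0],[0.5,-167,591,1,0],[0.5,-167,591,1,0],[0.5,-167,591,1,0],[0.5,-167,591,1,0],[0.5,-167,591,1,0],[0.5,-167,591,1,0],[0.5,-167,591,1,0],[0.5,-167,591,1,0],[0.5,-167,591,1,0],[0.5,-167,591,1,0],[0.5,-167,591,1,0]]'; python3 drive.py '[[0.5,0,0,0,0],[0.5,0,0,0,0]]'; python3 - <<'E'
from h import *
row(cal(-33,35,150),105.4)
row(cal(-33,35,87),105.4)
E
```

```text
time: 2.5
tool_pos: [503.8, 300.2, 230.5]
eef_rot: [[-0.965, -0.264, 0.0], [-0.264, 0.965, 0.0], [-0.0, 0.0, -1.0]]
wrist_force: [1.0, -0.2, 0.9]
grip_width: 0.502
gripper_force: 0.0
time: 2.7
tool_pos: [503.7, 299.4, 229.7]
eef_rot: [[-0.964, -0.266, -0.001], [-0.266, 0.964, -0.001], [0.001, -0.001, -1.0]]
wrist_force: [-0.6, 0.4, 0.0]
grip_width: 0.497
gripper_force: 0.0
[503.7 299.4 229.7] -> [502.4 315.5 150. ] row [-3.1 15.9 79.6] turn 0.0004 len 81.0 q6 -2.17
[503.7 299.4 229.7] -> [502.4 315.5  87. ] row [ -3.1  15.9 142.6] turn 0.0004 len 144.0 q6 -2.17
```

```bash
python3 drive.py '[[0.5,-3,16,40,0],[0.5,-3,16,80,0],[0.5,-3,16,100,0],[0.5,-3,16,100,0]]'; python3 - <<'E'
from h import *
T,S=both()
a=S["color"][230:350,150:260];b=T["color"][210:315,145:240]
crop(S,150,230,110,120,"pics/c3.png",5)
X=cal(-33,35,97);print((proj(S,X)-[150,230])*5)
row(cal(-33,35,87),105.4)
E
```

```text
time: 3.1
tool_pos: [501.2, 312.5, 127.4]
eef_rot: [[-0.965, -0.263, -0.004], [-0.263, 0.965, -0.004], [0.005, -0.003, -1.0]]
wrist_force: [-0.1, 0.5, 0.1]
grip_width: 0.504
gripper_force: 0.0
[222.46057465 400.40550529]
[503.1 314.7 131.2] -> [502.4 315.5  87. ] row [ 0.5  1.  44.2] turn -0.0014 len 44.0 q6 -2.19
```

View pics/c3.png

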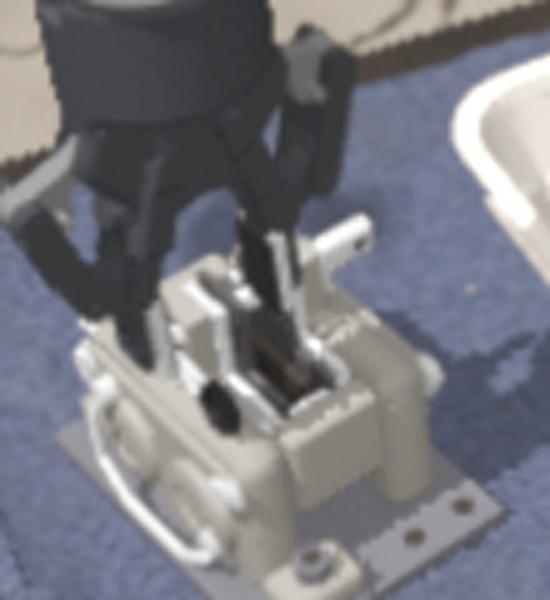

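```bash
python3 drive.py '[[0.5,0.5,1,30,0],[0.5,0.5,1,44,0],[0.5,0.5,1,44,0],[0.5,0.5,1,44,0],[0,0.5,1,44,0],[0,0.5,1,44,0],[0,0.5,1,44,0],[0,0.5,1,44,0],[0,0.5,1,44,0]]' 40
```

```text
time: 4.1
tool_pos: [502.1, 317.1, 87.5]
eef_rot: [[-0.964, -0.266, 0.001], [-0.266, 0.964, 0.001], [-0.002, 0.0, -1.0]]
wrist_force: [-0.5, -1.2, 7.4]
grip_width: 0.078
gripper_force: 43.4
```

```bash
python3 drive.py '[[0,8,0,0,0],[0,16,0,0,0],[0,24,0,0,0],[0,34,0,0,0],[0,44,0,0,0],[0,54,0,0,0],[0,64,0,0,0],[0,70,0,0,0],[0,70,0,0,0]]'; python3 drive.py '[[0,0,0,-40,0],[0,0,0,-80,0],[0,0,0,-120,0],[0,0,0,-120,0],[0,0,0,-120,0]]';python3 - <<'E'
from h import *
T,S=both(); crop(S,140,180,150,150,"pics/c4.png",4)
row([545,90,110],105.4)
E
```

```text
time: 5.0
tool_pos: [433.2, 298.0, 86.5]
eef_rot: [[-0.964, -0.266, -0.0], [-0.266, 0.964, 0.0], [0.0, 0.0, -1.0]]
wrist_force: [0.4, 0.3, 0.1]
grip_width: 0.08
gripper_force: 42.5
time: 5.5
tool_pos: [434.4, 298.7, 207.3]
eef_rot: [[-0.964, -0.265, 0.001], [-0.265, 0.964, 0.002], [-0.002, 0.002, -1.0]]
wrist_force: [-0.2, -0.5, -0.9]
grip_width: 0.078
gripper_force: 42.5
[433.7 297.8 205.3] -> [545  90 110] row [ -52.4 -229.8   95.4] turn -0.0003 len 254.0 q6 -2.28
```

View pics/c4.png

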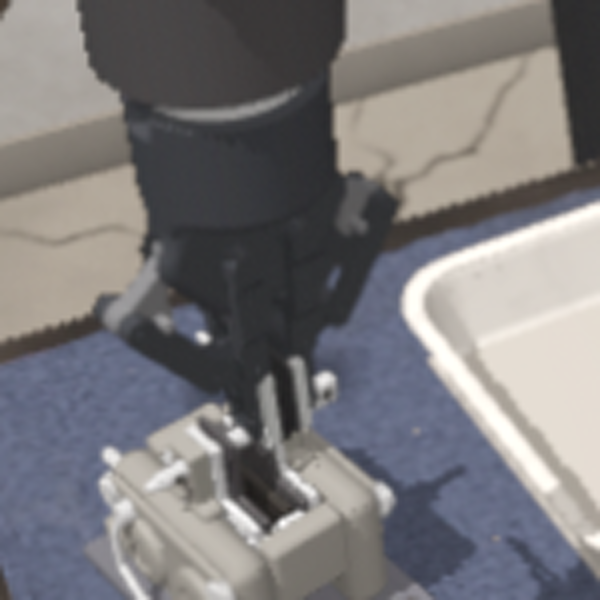

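```bash
python3 - <<'E'
from h import *
row([485,15,207],105.4)
E
```

```text
[433.7 297.8 205.3] -> [485  15 207] row [  25.5 -286.3   -1.5] turn -0.0003 len 287.0 q6 -2.28
```

```bash
python3 drive.py '[[0,25,-286,0,0],[0,25,-286,0,0],[0,25,-286,0,0],[0,25,-286,0,0],[0,25,-286,0,0],[0,25,-286,0,0],[0,25,-286,0,0],[0,25,-286,0,0],[0,25,-286,100,0],[0,25,-286,150,0],[0,25,-286,180,0],[0,25,-286,180,0]]'; python3 drive.py '[[0,0,0,0,0]]'; python3 - <<'E'
from h import *
row([485,15,14],105.4)
E
```

```text
time: 6.8
tool_pos: [483.6, 16.2, 22.7]
eef_rot: [[-0.964, -0.267, -0.004], [-0.267, 0.964, -0.001], [0.004, -0.0, -1.0]]
wrist_force: [0.3, -0.2, 0.3]
grip_width: 0.075
gripper_force: 42.5
time: 6.9
tool_pos: [482.4, 15.6, 22.1]
eef_rot: [[-0.964, -0.266, -0.009], [-0.266, 0.964, -0.003], [0.009, -0.001, -1.0]]
wrist_force: [-0.6, 0.6, 0.9]
grip_width: 0.078
gripper_force: 42.5
[482.4  15.6  22.1] -> [485  15  14] row [-2.4 -1.2  8.1] turn 0.001 len 9.0 q6 -1.74
```

```bash
python3 drive.py '[[0,0,0,8,0],[0,0,0,8,0],[0.35,0,0,8,0],[0.35,0,0,8,0],[0.35,0,0,8,0],[0.35,0,0,-50,0],[0.35,0,0,-100,0],[0.35,0,0,-150,0],[0.35,0,0,-190,0],[0.35,0,0,-190,0]]'; python3 - <<'E'
from h import *
row(cal(0,-46,180),15.4)
T,S=both()
crop(T,145,180,220,150,"pics/c5.png",3.6)
E
```

```text
time: 7.9
tool_pos: [489.4, 16.5, 224.1]
eef_rot: [[-0.964, -0.266, 0.013], [-0.266, 0.964, 0.004], [-0.013, 0.0, -1.0]]
wrist_force: [0.2, 0.6, -1.6]
grip_width: 0.351
gripper_force: 0.0
[489.4  16.5 224.1] -> [555.7 246.2 180. ] row [-124.5  203.7   45.8] turn -1.57 len 243.0 q6 -1.74
```

View pics/c5.png

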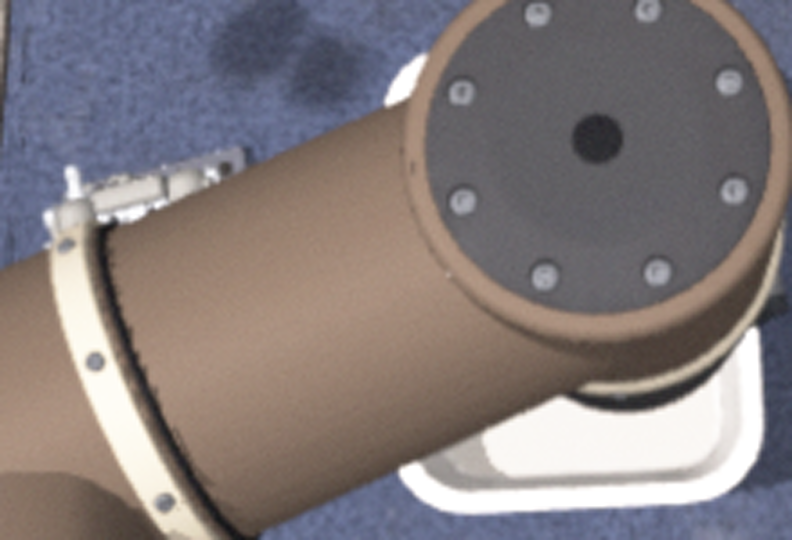

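```bash
python3 drive.py '[[0.5,-124,204,30,-1.57],[0.5,-124,204,30,-1.57],[0.5,-124,204,30,-1.57],[0.5,-124,204,30,-1.57],[0.5,-124,204,30,-1.57],[0.5,-124,204,30,-1.57],[0.5,-124,204,30,-1.57],[0.5,-124,204,30,-1.57],[0.5,-124,204,30,-1.57],[0.5,-124,204,30,-1.57],[0.5,-124,204,30,-1.57],[0.5,-124,204,30,-1.57]]'; python3 drive.py '[[0.5,-124,204,30,-1.57],[0.5,0,0,0,0]]'; python3 - <<'E'
from h import *
row(cal(0,-47,86),15.4)
T,S=both(); crop(S,150,180,150,150,"pics/c6.png",4)
print((proj(S,cal(0,-58,103))-[150,180])*4)
E
```

```text
time: 9.2
tool_pos: [550.6, 244.9, 184.8]
eef_rot: [[0.265, -0.964, -0.002], [-0.964, -0.265, -0.002], [0.001, 0.002, -1.0]]
wrist_force: [-0.6, 0.2, 0.3]
grip_width: 0.499
gripper_force: 0.0
time: 9.4
tool_pos: [535.6, 245.6, 179.3]
eef_rot: [[0.278, -0.961, -0.016], [-0.961, -0.277, -0.009], [0.005, 0.018, -1.0]]
wrist_force: [1.5, 3.5, 0.7]
grip_width: 0.505
gripper_force: 0.0
[535.6 245.6 179.3] -> [556.  245.2  86. ] row [  5.6 -21.2  93. ] turn 0.0124 len 96.0 q6 -0.47
[296.61347988 384.18329192]
```

View pics/c6.png

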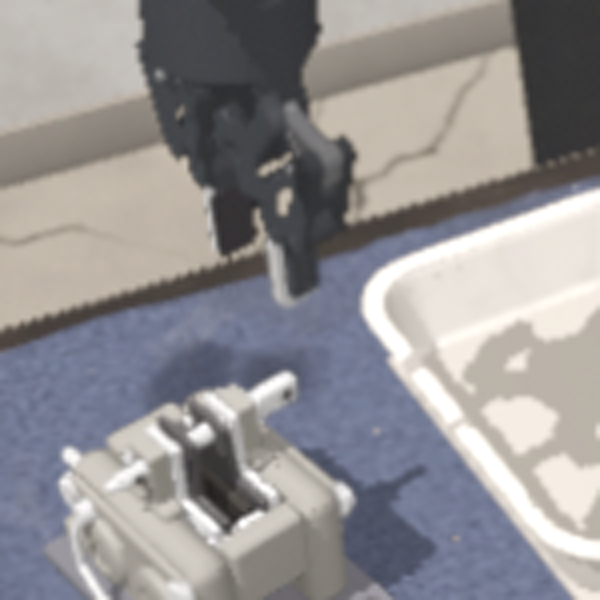

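```bash
python3 drive.py '[[0.5,0,0,0,0],[0.5,0,0,0,0],[0.5,0,0,0,0]]'; python3 - <<'E'
from h import *
row(cal(0,-47,86),15.4)
E
```

```text
time: 9.8
tool_pos: [551.2, 245.1, 186.1]
eef_rot: [[0.264, -0.965, -0.0], [-0.965, -0.264, 0.0], [-0.0, 0.0, -1.0]]
wrist_force: [0.5, -0.4, -0.4]
grip_width: 0.498
gripper_force: 0.0
[551.2 245.1 186.1] -> [556.  245.2  86. ] row [  1.2  -4.7 100.1] turn -0.0019 len 100.0 q6 -0.47
```

```bash
python3 drive.py '[[0.5,1,-5,40,0],[0.5,1,-5,80,0],[0.5,1,-5,100,0],[0.5,1,-5,100,0],[0.5,1,-5,100,0],[0,1,-5,100,0],[0,1,-5,100,0],[0,1,-5,100,0],[0,1,-5,100,0],[0,1,-5,100,0]]' 50; python3 - <<'E'
from h import *
row(cal(0,-47,86),15.4)
E
```

```text
time: 10.8
tool_pos: [557.5, 246.5, 87.9]
eef_rot: [[0.265, -0.964, 0.003], [-0.964, -0.265, 0.002], [-0.001, -0.003, -1.0]]
wrist_force: [1.5, -0.8, 7.2]
grip_width: 0.082
gripper_force: 53.0
[557.5 246.5  87.9] -> [556.  245.2  86. ] row [0.8 1.9 1.9] turn -0.0003 len 3.0 q6 -0.47
```

```bash
python3 drive.py '[[0,8,0,-1,0],[0,18,0,-1,0],[0,30,0,-1,0],[0,42,0,-1,0]]'; python3 drive.py '[[0,12,0,0,0],[0,24,0,0,0],[0,36,0,0,0],[0,48,0,0,0],[0,60,0,0,0],[0,60,0,0,0]]'; python3 - <<'E'
from h import *
row([430,190,200],15.4)
T,S=both(); crop(S,150,200,150,150,"pics/c7.png",4)
E
```

```text
time: 11.2
tool_pos: [568.3, 204.8, 87.7]
eef_rot: [[0.265, -0.964, 0.001], [-0.964, -0.265, 0.001], [-0.001, -0.001, -1.0]]
wrist_force: [2.0, 4.5, 2.7]
grip_width: 0.076
gripper_force: 52.5
time: 11.8
tool_pos: [582.8, 145.2, 86.6]
eef_rot: [[0.263, -0.965, -0.002], [-0.965, -0.263, -0.001], [0.001, 0.002, -1.0]]
wrist_force: [0.3, 0.0, -0.5]
grip_width: 0.082
gripper_force: 52.0
[582.8 145.2  86.6] -> [430 190 200] row [ -83.4  135.9 -113.1] turn -0.0024 len 196.0 q6 -0.3
```

View pics/c7.png

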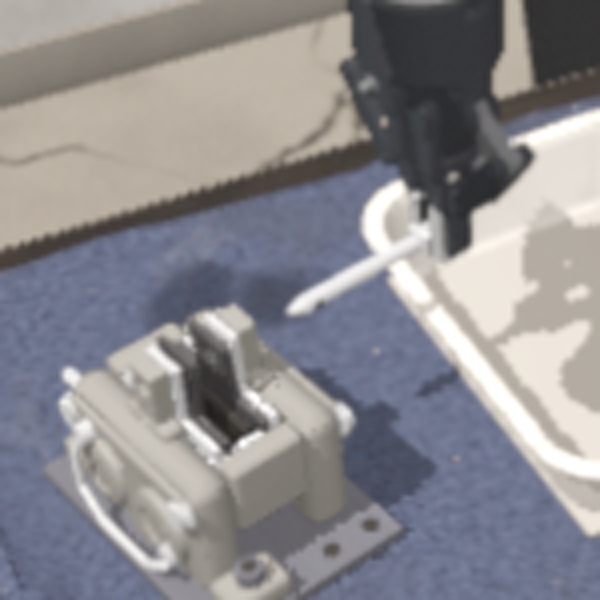

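```bash
python3 drive.py '[[0,0,0,-50,0],[0,0,0,-100,0],[0,-83,136,-113,0],[0,-83,136,-113,0],[0,-83,136,-113,0],[0,-83,136,-113,0],[0,-83,136,-113,0],[0,-83,136,-113,0],[0,-83,136,-113,0]]'; python3 drive.py '[[0,0,0,50,0],[0,0,0,100,0],[0,0,0,150,0],[0,0,0,182,0],[0,0,0,182,0],[0,0,0,182,0]]';  python3 - <<'E'
from h import *
row([430,190,2.5],15.4)
E
```

```text
time: 12.8
tool_pos: [430.9, 191.5, 200.1]
eef_rot: [[0.264, -0.964, -0.0], [-0.964, -0.264, -0.001], [0.0, 0.0, -1.0]]
wrist_force: [-0.2, -0.9, -1.6]
grip_width: 0.081
gripper_force: 52.0
time: 13.4
tool_pos: [430.9, 191.1, 18.2]
eef_rot: [[0.264, -0.964, -0.001], [-0.964, -0.264, -0.002], [0.002, 0.002, -1.0]]
wrist_force: [-0.1, 0.3, -1.0]
grip_width: 0.081
gripper_force: 51.9
[430.9 191.1  18.2] -> [430.  190.    2.5] row [ 0.8  1.1 15.7] turn -0.0013 len 16.0 q6 -0.57
```

```bash
python3 drive.py '[[0,0,0,8,0],[0,0,0,14,0],[0,0,0,15.5,0],[0,0,0,15.5,0]]';python3 drive.py '[[0.3,0,0,0,0],[0.3,0,0,0,0],[0.3,0,0,0,0],[0.3,0,0,0,0]]';python3 drive.py '[[0.3,0,0,-50,0],[0.3,0,0,-100,0],[0.3,0,0,-150,0],[0.3,0,0,-190,0],[0.3,0,0,-190,0]]' ; python3 - <<'E'
from h import *
T,S=both(); crop(S,140,250,160,160,"pics/c8.png",3.7)
row(cal(0,-4,200),15.4)
E
```

```text
time: 13.8
tool_pos: [430.4, 191.6, 3.2]
eef_rot: [[0.265, -0.964, 0.001], [-0.964, -0.265, 0.001], [-0.0, -0.001, -1.0]]
wrist_force: [0.3, -0.1, -0.4]
grip_width: 0.077
gripper_force: 51.9
time: 14.2
tool_pos: [430.4, 191.6, 3.0]
eef_rot: [[0.265, -0.964, 0.0], [-0.964, -0.265, 0.0], [-0.0, -0.0, -1.0]]
wrist_force: [0.4, -0.5, 0.4]
grip_width: 0.302
gripper_force: 0.0
time: 14.7
tool_pos: [432.8, 193.4, 198.9]
eef_rot: [[0.266, -0.964, 0.008], [-0.964, -0.266, 0.007], [-0.004, -0.01, -1.0]]
wrist_force: [-0.4, 0.2, -0.5]
grip_width: 0.299
gripper_force: 0.0
[430.4 191.8 193.9] -> [544.6 286.6 200. ] row [ -61.3 -135.2   -5.7] turn -0.001 len 149.0 q6 -0.57
```

View pics/c8.png

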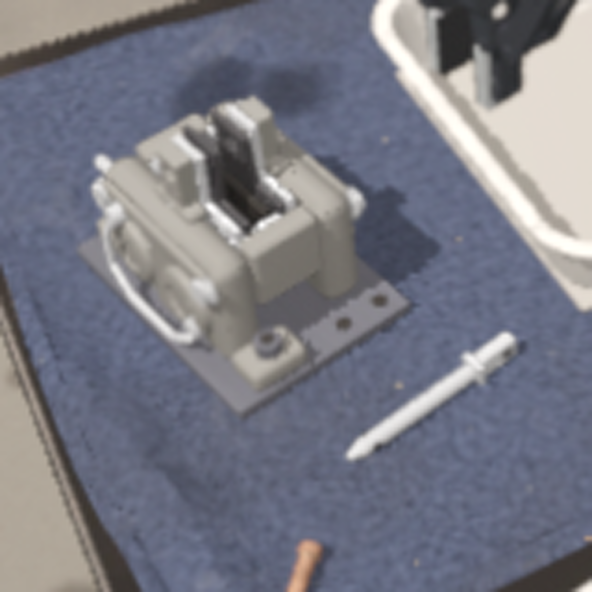

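```bash
python3 - <<'E'
from h import *
T,S=both()
f=lambda i,x,y,w,h,k:cv2.resize(i["color"][y:y+h,x:x+w],None,fx=k,fy=k,interpolation=cv2.INTER_CUBIC)
a=f(T,155,215,70,90,5.7);b=f(S,160,270,70,90,5.7)
cv2.imwrite("pics/c9.png",np.hstack([a,b]))
for y in(-17,-11,11,17):
  for x in(-15,-11.5,11.5,15): print(y,x,((proj(T,cal(x,y,116))-[155,215])*5.7).round(),((proj(S,cal(x,y,116))-[160,270])*5.7+[399,0]).round())
E
```

```text
-17 -15 [200. 251.] [688.  84.]
-17 -11.5 [197. 241.] [682.  78.]
-17 11.5 [183. 176.] [643.  45.]
-17 15 [181. 166.] [637.  40.]
-11 -15 [182. 256.] [673.  92.]
-11 -11.5 [180. 246.] [667.  87.]
-11 11.5 [166. 181.] [628.  53.]
-11 15 [164. 171.] [622.  48.]
11 -15 [119. 272.] [618. 123.]
11 -11.5 [117. 262.] [612. 118.]
11 11.5 [104. 197.] [573.  83.]
11 15 [101. 187.] [567.  78.]
17 -15 [102. 277.] [603. 132.]
17 -11.5 [100. 267.] [597. 126.]
17 11.5 [ 86. 202.] [558.  91.]
17 15 [ 84. 192.] [552.  86.]
```

View pics/c9.png

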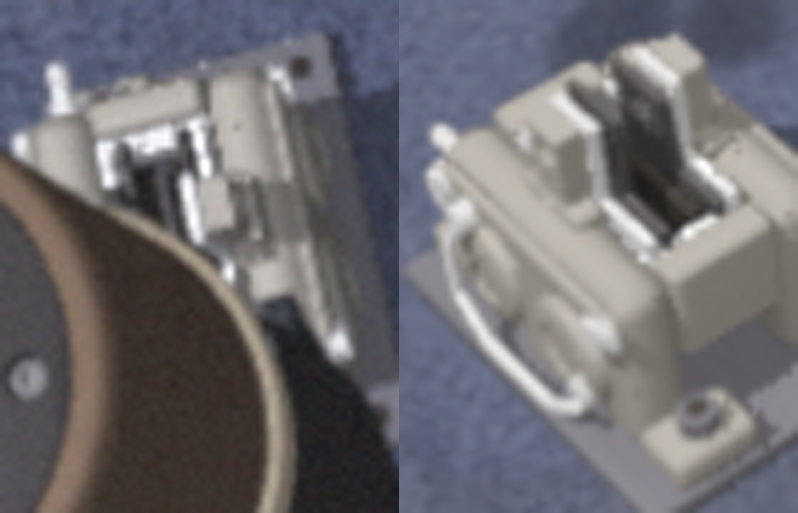

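```bash
python3 - <<'E'
from h import *
row(cal(1,-9,200),15.4)
E
python3 drive.py '[[0.6,-56,-136,0,0],[0.6,-56,-136,0,0],[0.6,-56,-136,0,0],[0.6,-56,-136,0,0],[0.6,-56,-136,0,0]]'; python3 - <<'E'
from h import *
row(cal(1,-9,88),15.4)
E
```

```text
[429.6 191.  191.9] -> [546.9 282.1 200. ] row [ -56.8 -137.2   -8.3] turn -0.001 len 149.0 q6 -0.57
time: 15.4
tool_pos: [546.2, 281.2, 189.5]
eef_rot: [[0.264, -0.964, -0.004], [-0.964, -0.264, -0.004], [0.002, 0.005, -1.0]]
wrist_force: [-0.9, -0.1, -0.5]
grip_width: 0.6
gripper_force: 0.0
[546.2 281.2 189.5] -> [546.9 282.1  88. ] row [ -0.9  -1.4 101.4] turn -0.0012 len 101.0 q6 -0.52
```

```bash
python3 drive.py '[[0.6,-1,-1,40,0],[0.6,-1,-1,80,0],[0.6,-1,-1,101,0],[0.6,-1,-1,101,0],[0,-1,-1,101,0],[0,-1,-1,101,0],[0,-1,-1,101,0],[0,-1,-1,101,0],[0,-1,-1,101,0]]' 60; python3 drive.py '[[0,0,0,-20,0],[0,0,0,-40,0],[0,0,0,-70,0],[0,0,0,-110,0],[0,0,0,-130,0],[0,0,0,-130,0]]'; python3 - <<'E'
from h import *
row([610,58,215],15.4)
T,S=both()
f=lambda i,x,y,w,h,k:cv2.resize(i["color"][y:y+h,x:x+w],None,fx=k,fy=k,interpolation=cv2.INTER_CUBIC)
cv2.imwrite("pics/c10.png",np.hstack([f(S,150,220,110,140,4.2),f(T,150,210,80,140,4.2)]))
E
```

```text
time: 16.3
tool_pos: [547.8, 283.2, 93.4]
eef_rot: [[0.265, -0.964, 0.002], [-0.964, -0.265, 0.001], [-0.001, -0.002, -1.0]]
wrist_force: [-1.6, -0.8, 6.1]
grip_width: 0.324
gripper_force: 59.7
time: 16.9
tool_pos: [548.7, 283.8, 226.0]
eef_rot: [[0.265, -0.964, 0.005], [-0.964, -0.265, 0.004], [-0.003, -0.006, -1.0]]
wrist_force: [0.1, 0.2, -1.8]
grip_width: 0.324
gripper_force: 59.5
[548.7 283.8 226. ] -> [610  58 215] row [234.    0.8  10.3] turn -0.0005 len 234.0 q6 -0.53
```

View pics/c10.png

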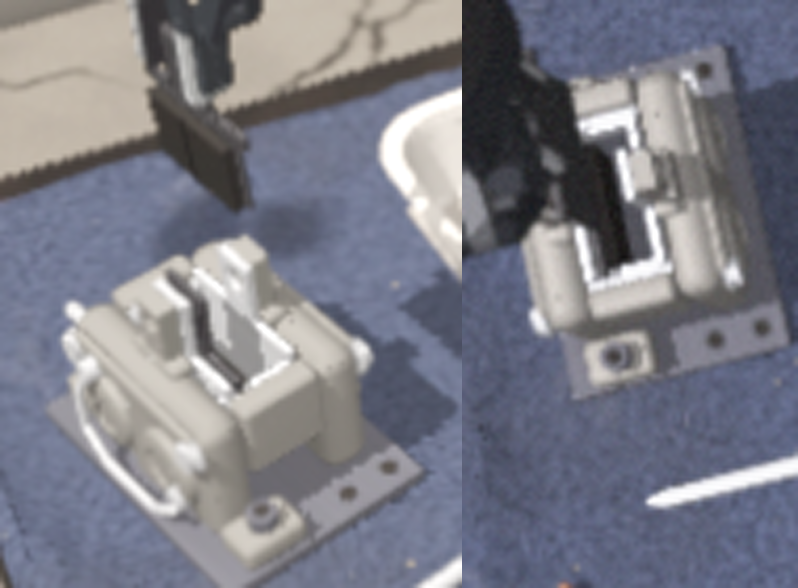

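```bash
cat >> h.py <<'E'
def pan():
    r=[]
    for i,bx in zip(both(),((251,189,106,134),(241,226,131,107))):
        c=i["color"].astype(int); m=((c.min(2)>150)&(c[...,0]-c[...,2]<20)).astype(np.uint8)
        m=cv2.morphologyEx(m,cv2.MORPH_OPEN,np.ones((5,5)))
        k,l,st,ce=cv2.connectedComponentsWithStats(m)
        a=[b for b in range(1,k) if abs(ce[b][0]-bx[0]-bx[2]/2)+abs(ce[b][1]-bx[1]-bx[3]/2)<60 and st[b,4]>1500]
        for b in a: print("pan comp",st[b].tolist(),"was",bx)
def pos():
    s=arm.get_state();print(np.round(s["tool_pos"],1),round(s["grip_width"],3),np.round(s["wrist_force"],1),round(s["time"],1))
E
python3 drive.py '[[0,234,0,0,0],[0,234,0,0,0],[0,234,0,0,0],[0,234,0,0,0],[0,234,0,0,0],[0,234,0,0,0],[0,234,0,0,0]]';python3 -c "
from h import *
pan();row([610,58,62],15.4)"
```

```text
time: 17.7
tool_pos: [608.6, 55.9, 220.1]
eef_rot: [[0.263, -0.965, -0.003], [-0.965, -0.263, -0.001], [-0.0, 0.003, -1.0]]
wrist_force: [-0.1, 0.9, -0.9]
grip_width: 0.327
gripper_force: 59.5
pan comp [251, 189, 106, 134, 11304] was (251, 189, 106, 134)
pan comp [241, 226, 131, 107, 7925] was (241, 226, 131, 107)
[608.7  57.5 220.8] -> [610  58  62] row [-1.000e-01 -1.700e+00  1.588e+02] turn -0.0006 len 159.0 q6 -0.14
```

```bash
python3 drive.py '[[0,0,0,50,0],[0,0,0,100,0],[0,0,0,140,0],[0,0,0,157,0],[0,0,0,157,0]]'; python3 drive.py '[[0.6,0,0,0,0],[0.6,0,0,0,0],[0.6,0,0,0,0],[0.6,0,0,0,0],[0.6,0,0,-50,0],[0.6,0,0,-100,0],[0.6,0,0,-140,0],[0.6,0,0,-140,0]]';python3 -c "
from h import *
row(cal(1,9,200),15.4)"
```

```text
time: 18.3
tool_pos: [606.9, 57.6, 61.8]
eef_rot: [[0.267, -0.964, -0.006], [-0.964, -0.267, -0.002], [0.001, 0.006, -1.0]]
wrist_force: [-0.1, -0.6, -1.1]
grip_width: 0.327
gripper_force: 61.0
time: 19.1
tool_pos: [612.6, 57.7, 212.5]
eef_rot: [[0.266, -0.964, 0.012], [-0.964, -0.266, 0.003], [0.0, -0.012, -1.0]]
wrist_force: [0.5, 1.3, 0.7]
grip_width: 0.6
gripper_force: 0.0
[612.6  57.7 212.5] -> [542.1 299.4 200. ] row [-251.8    4.    12.4] turn -0.0 len 252.0 q6 -0.14
```

Now pad_b.

```bash
python3 drive.py '[[0.6,-252,3,5,0],[0.6,-252,3,5,0],[0.6,-252,3,5,0],[0.6,-252,3,5,0],[0.6,-252,3,5,0],[0.6,-252,3,5,0],[0.6,-252,3,5,0],[0.6,-252,3,5,0]]';python3 -c "
from h import *
row(cal(2,9,88),15.4);pan()"
```

```text
time: 19.9
tool_pos: [539.6, 298.7, 200.0]
eef_rot: [[0.265, -0.964, 0.0], [-0.964, -0.265, 0.0], [-0.0, -0.0, -1.0]]
wrist_force: [-0.1, -0.2, 0.2]
grip_width: 0.596
gripper_force: 0.0
[539.6 298.7 200. ] -> [543.  299.7  88. ] row [-1.00e-01 -3.50e+00  1.12e+02] turn -0.001 len 112.0 q6 -0.55
pan comp [251, 189, 106, 133, 11667] was (251, 189, 106, 134)
pan comp [240, 226, 131, 107, 8010] was (241, 226, 131, 107)
```

```bash
python3 drive.py '[[0.6,0,-3,40,0],[0.6,0,-3,80,0],[0.6,0,-3,112,0],[0.6,0,-3,112,0],[0,0,-3,112,0],[0,0,-3,112,0],[0,0,-3,112,0],[0,0,-3,112,0],[0,0,-3,112,0]]' 60; python3 drive.py '[[0,0,0,-20,0],[0,0,0,-40,0],[0,0,0,-70,0],[0,0,0,-110,0],[0,0,0,-130,0],[0,0,0,-130,0]]'; python3 -c "
from h import *
row([520,62,215],15.4)"
```

```text
time: 20.9
tool_pos: [543.6, 300.8, 89.8]
eef_rot: [[0.265, -0.964, 0.003], [-0.964, -0.265, 0.002], [-0.001, -0.003, -1.0]]
wrist_force: [0.6, -1.2, 7.2]
grip_width: 0.33
gripper_force: 59.8
time: 21.5
tool_pos: [543.7, 301.2, 222.0]
eef_rot: [[0.265, -0.964, 0.005], [-0.964, -0.265, 0.004], [-0.003, -0.006, -1.0]]
wrist_force: [0.2, -0.5, -1.9]
grip_width: 0.328
gripper_force: 59.5
[543.7 301.2 222. ] -> [520  62 215] row [224.4  86.3   5.9] turn -0.0002 len 240.0 q6 -0.55
```

```bash
python3 drive.py '[[0,224,86,0,0],[0,224,86,0,0],[0,224,86,0,0],[0,224,86,0,0],[0,224,86,0,0],[0,224,86,0,0],[0,224,86,0,0],[0,224,86,0,0]]';python3 -c "
from h import *
pan();row([520,62,60],15.4)"
```

```text
time: 22.3
tool_pos: [518.8, 61.7, 217.4]
eef_rot: [[0.265, -0.964, -0.001], [-0.964, -0.265, 0.0], [-0.0, 0.0, -1.0]]
wrist_force: [-1.1, 0.6, -1.0]
grip_width: 0.321
gripper_force: 59.5
pan comp [252, 189, 104, 134, 7271] was (251, 189, 106, 134)
pan comp [241, 228, 131, 105, 6991] was (241, 226, 131, 107)
[518.9  62.2 217.4] -> [520  62  60] row [  0.5  -1.1 157.4] turn 0.0003 len 157.0 q6 -0.23
```

```bash
python3 drive.py '[[0,0,0,50,0],[0,0,0,100,0],[0,0,0,140,0],[0,0,0,156,0],[0,0,0,156,0]]'; python3 drive.py '[[0.6,0,0,0,0],[0.6,0,0,0,0],[0.6,0,0,0,0],[0.6,0,0,0,0],[0.6,0,0,-50,0],[0.6,0,0,-100,0],[0.6,0,0,-140,0],[0.6,0,0,-140,0]]';python3 -c "
from h import *
row(cal(2,-11,200),15.4);T,S=both();crop(S,150,220,230,150,'pics/c11.png',3.4)"
```

```text
time: 22.9
tool_pos: [517.3, 61.4, 59.1]
eef_rot: [[0.266, -0.964, -0.005], [-0.964, -0.266, -0.002], [0.001, 0.005, -1.0]]
wrist_force: [-0.0, 0.1, -0.7]
grip_width: 0.327
gripper_force: 59.7
time: 23.7
tool_pos: [522.1, 62.2, 208.9]
eef_rot: [[0.266, -0.964, 0.011], [-0.964, -0.266, 0.004], [-0.001, -0.012, -1.0]]
wrist_force: [0.9, 0.6, -0.3]
grip_width: 0.601
gripper_force: 0.0
[522.1  62.2 208.9] -> [548.3 280.4 200. ] row [-203.4  -83.1   10. ] turn 0.0 len 220.0 q6 -0.23
```

View pics/c11.png

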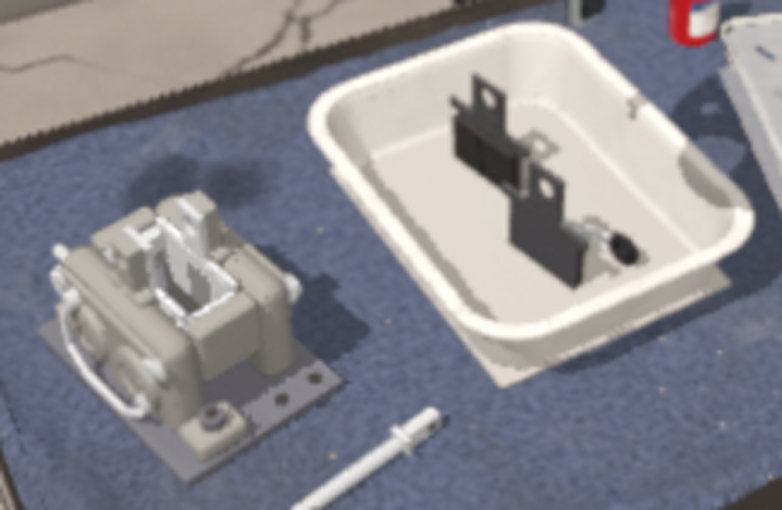

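```bash
python3 drive.py '[[0.6,-203,-83,5,0],[0.6,-203,-83,5,0],[0.6,-203,-83,5,0],[0.6,-203,-83,5,0],[0.6,-203,-83,5,0],[0.6,-203,-83,5,0],[0.6,-203,-83,5,0]]';python3 -c "
from h import *
row(cal(2,-11,88),15.4)"
```

```text
time: 24.5
tool_pos: [544.4, 278.6, 195.4]
eef_rot: [[0.265, -0.964, -0.002], [-0.964, -0.265, -0.002], [0.001, 0.003, -1.0]]
wrist_force: [0.8, -0.9, -0.2]
grip_width: 0.598
gripper_force: 0.0
[544.4 278.6 195.4] -> [548.3 280.4  88. ] row [ -0.8  -4.6 107.3] turn -0.0002 len 107.0 q6 -0.52
```

```bash
python3 drive.py '[[0.6,-1,-4,40,0],[0.6,-1,-4,80,0],[0.6,-1,-4,107,0],[0.6,-1,-4,107,0],[0,-1,-4,107,0],[0,-1,-4,107,0],[0,-1,-4,107,0],[0,-1,-4,107,0],[0,-1,-4,107,0]]' 60; python3 drive.py '[[0,0,0,-20,0],[0,0,0,-40,0],[0,0,0,-70,0],[0,0,0,-110,0],[0,0,0,-130,0],[0,0,0,-130,0]]'; python3 -c "
from h import *
row([601.5,85,215],15.4)"
```

```text
time: 25.4
tool_pos: [549.9, 281.6, 92.0]
eef_rot: [[0.265, -0.964, 0.003], [-0.964, -0.265, 0.002], [-0.001, -0.003, -1.0]]
wrist_force: [-0.2, -2.1, 6.8]
grip_width: 0.243
gripper_force: 59.1
time: 26.0
tool_pos: [550.2, 282.2, 224.5]
eef_rot: [[0.265, -0.964, 0.006], [-0.964, -0.265, 0.005], [-0.003, -0.007, -1.0]]
wrist_force: [-0.9, -0.2, -0.2]
grip_width: 0.246
gripper_force: 58.8
[550.2 282.2 224.5] -> [601.5  85.  215. ] row [203.8   2.9   8.8] turn -0.0003 len 204.0 q6 -0.52
```

```bash
python3 drive.py '[[0,204,3,0,0],[0,204,3,0,0],[0,204,3,0,0],[0,204,3,0,0],[0,204,3,0,0],[0,204,3,0,0]]';python3 -c "
from h import *
pan();row([601.5,85,60],15.4)"
```

```text
time: 26.6
tool_pos: [599.7, 82.0, 219.3]
eef_rot: [[0.262, -0.965, -0.001], [-0.965, -0.262, 0.0], [-0.0, 0.001, -1.0]]
wrist_force: [0.3, 1.0, -0.8]
grip_width: 0.245
gripper_force: 58.8
pan comp [251, 189, 106, 134, 10611] was (251, 189, 106, 134)
pan comp [241, 226, 131, 107, 6523] was (241, 226, 131, 107)
[599.6  84.  219.5] -> [601.5  85.   60. ] row [ -0.4  -2.1 159.5] turn -0.0009 len 160.0 q6 -0.19
```

```bash
python3 drive.py '[[0,0,0,50,0],[0,0,0,100,0],[0,0,0,140,0],[0,0,0,159,0],[0,0,0,159,0]]'; python3 drive.py '[[0.5,0,0,0,0],[0.5,0,0,0,0],[0.5,0,0,0,0],[0.5,0,0,0,0],[0.6,0,0,-50,0],[0.6,0,0,-100,0],[0.6,0,0,-140,0],[0.6,0,0,-140,0]]';python3 -c "
from h import *
row(cal(2,11,200),15.4)"
```

```text
time: 27.2
tool_pos: [597.9, 84.6, 58.1]
eef_rot: [[0.267, -0.964, -0.004], [-0.964, -0.267, -0.002], [0.001, 0.005, -1.0]]
wrist_force: [-0.2, 0.4, 0.1]
grip_width: 0.244
gripper_force: 63.8
time: 28.0
tool_pos: [603.2, 84.3, 208.4]
eef_rot: [[0.265, -0.964, 0.011], [-0.964, -0.265, 0.004], [-0.0, -0.012, -1.0]]
wrist_force: [0.1, 0.4, -0.3]
grip_width: 0.606
gripper_force: 0.0
[603.2  84.3 208.4] -> [542.5 301.6 200. ] row [-225.6    0.9    8.4] turn -0.0001 len 226.0 q6 -0.19
```

```bash
python3 drive.py '[[0.6,-225,0,5,0],[0.6,-225,0,5,0],[0.6,-225,0,5,0],[0.6,-225,0,5,0],[0.6,-225,0,5,0],[0.6,-225,0,5,0],[0.6,-225,0,5,0],[0.6,-225,0,5,0]]';python3 -c "
from h import *
row(cal(2,11,88),15.4)"
```

```text
time: 28.8
tool_pos: [540.4, 299.8, 196.0]
eef_rot: [[0.264, -0.964, 0.0], [-0.964, -0.264, 0.0], [-0.0, -0.0, -1.0]]
wrist_force: [0.8, -0.1, 0.6]
grip_width: 0.6
gripper_force: 0.0
[540.4 299.8 196. ] -> [542.5 301.6  88. ] row [ -1.2  -2.5 108. ] turn -0.0013 len 108.0 q6 -0.55
```

```bash
python3 drive.py '[[0.6,-1,-2,40,0],[0.6,-1,-2,80,0],[0.6,-1,-2,108,0],[0.6,-1,-2,108,0],[0,-1,-2,108,0],[0,-1,-2,108,0],[0,-1,-2,108,0],[0,-1,-2,108,0],[0,-1,-2,108,0]]' 60; python3 drive.py '[[0,0,0,-20,0],[0,0,0,-40,0],[0,0,0,-70,0],[0,0,0,-110,0],[0,0,0,-130,0],[0,0,0,-130,0]]'; python3 -c "
from h import *
row([514.5,78.5,215],15.4)"
```

```text
time: 29.7
tool_pos: [543.3, 302.8, 90.1]
eef_rot: [[0.265, -0.964, 0.003], [-0.964, -0.265, 0.002], [-0.001, -0.004, -1.0]]
wrist_force: [0.6, -1.4, 7.4]
grip_width: 0.248
gripper_force: 59.1
time: 30.3
tool_pos: [543.3, 303.2, 222.4]
eef_rot: [[0.265, -0.964, 0.005], [-0.964, -0.265, 0.005], [-0.003, -0.006, -1.0]]
wrist_force: [0.3, -0.5, 0.2]
grip_width: 0.246
gripper_force: 58.9
[543.3 303.2 222.4] -> [514.5  78.5 215. ] row [209.   87.4   6.2] turn -0.0003 len 227.0 q6 -0.55
```

```bash
python3 drive.py '[[0,209,87,0,0],[0,209,87,0,0],[0,209,87,0,0],[0,209,87,0,0],[0,209,87,0,0],[0,209,87,0,0],[0,209,87,0,0]]';python3 -c "
from h import *
pan();row([514.5,78.5,59],15.4)"
```

```text
time: 31.0
tool_pos: [513.1, 76.9, 217.8]
eef_rot: [[0.263, -0.965, 0.0], [-0.965, -0.263, 0.0], [-0.0, -0.0, -1.0]]
wrist_force: [-0.1, 0.7, -1.2]
grip_width: 0.248
gripper_force: 58.9
pan comp [252, 189, 104, 134, 7594] was (251, 189, 106, 134)
pan comp [240, 218, 131, 115, 7247] was (241, 226, 131, 107)
[513.4  78.  217.7] -> [514.5  78.5  59. ] row [ -0.2  -1.2 158.7] turn -0.0005 len 159.0 q6 -0.26
```

Release, rise, and measure where the pin now lies (two views), after moving clear of it.

```bash
python3 drive.py '[[0,0,0,50,0],[0,0,0,100,0],[0,0,0,140,0],[0,0,0,157,0],[0,0,0,157,0]]'; python3 drive.py '[[0.5,0,0,0,0],[0.5,0,0,0,0],[0.5,0,0,0,0],[0.5,0,0,0,0],[0.5,0,0,-50,0],[0.5,0,0,-100,0],[0.5,0,0,-150,0],[0.5,0,0,-150,0],[0.5,0,0,-150,0]]';python3 - <<'E'
from h import *
pan();T,S=both()
cv2.imwrite("pics/T1.png",T["color"]);cv2.imwrite("pics/S1.png",S["color"])
for n,i in(("T",T),("S",S)):
    c=i["color"].astype(int); m=((c.min(2)>125)&(abs(c[...,0]-c[...,2])<30)).astype(np.uint8)
    k,l,st,ce=cv2.connectedComponentsWithStats(m)
    a,b=proj(i,[420,225,7])
    for q in range(1,k):
        if st[q,4]>25 and np.hypot(*(ce[q]-[a,b]))<45:
            cnt=cv2.findContours((l==q).astype(np.uint8),0,2)[0][0]
            P=cnt[:,0].astype(float); r=cv2.minAreaRect(cnt)
            d=np.array([plane(i,p,7)[:2] for p in P]); w=cv2.minAreaRect(d.astype(np.float32))
            ctr=d.mean(0);u=np.linalg.svd(d-ctr)[2][0]; u=u*np.sign(u[1])
            s=(d-ctr)@u
            print(n,st[q],"w",w,"lo",d[s.argmin()].round(1),P[s.argmin()],"hi",d[s.argmax()].round(1),P[s.argmax()])
E
```

```text
time: 31.6
tool_pos: [511.8, 77.6, 58.0]
eef_rot: [[0.266, -0.964, -0.005], [-0.964, -0.266, -0.003], [0.001, 0.006, -1.0]]
wrist_force: [-0.1, 0.4, -0.2]
grip_width: 0.247
gripper_force: 62.1
time: 32.5
tool_pos: [513.9, 77.8, 212.9]
eef_rot: [[0.265, -0.964, 0.004], [-0.964, -0.265, 0.002], [-0.001, -0.004, -1.0]]
wrist_force: [0.3, -0.9, -0.8]
grip_width: 0.501
gripper_force: 0.0
pan comp [252, 189, 104, 134, 7664] was (251, 189, 106, 134)
pan comp [240, 226, 131, 107, 7384] was (241, 226, 131, 107)
T [201 283  26  15 162] w ((486.3201599121094, 247.7289581298828), (19.7135066986084, 53.414161682128906), 15.872910499572754) lo [496.5 222.8] [225. 285.] hi [477.  272.9] [201. 294.]
T [177 294  19  11  52] w ((463.9326477050781, 304.0262756347656), (8.536473274230957, 41.07647705078125), 29.46847915649414) lo [472.7 285.4] [195. 296.] hi [455.5 322.8] [177. 304.]
T [194 315  51  16 267] w ((418.77386474609375, 232.75579833984375), (15.488090515136719, 107.2340316772461), 13.012894630432129) lo [430.4 180.4] [244. 317.] hi [402.2 283.9] [194. 330.]
S [222 326  28  21 194] w ((487.97357177734375, 249.5157012939453), (22.084514617919922, 58.14330291748047), 16.020849227905273) lo [499.5 222.6] [245. 327.] hi [470.6 274.8] [226. 346.]
S [233 339  47  36 331] w ((417.0491943359375, 231.55880737304688), (21.451494216918945, 114.30907440185547), 19.851821899414062) lo [440.4 179.2] [277. 339.] hi [400.6 286.4] [234. 374.]
```

```bash
python3 -c "
from h import *
row([430.4,191.6,190],15.4)"
```

```text
[512.7  77.  209.6] -> [430.4 191.6 190. ] row [-132.3   49.    19.7] turn -0.001 len 142.0 q6 -0.26
```

```bash
python3 drive.py '[[0.4,-132,49,0,0],[0.4,-132,49,0,0],[0.4,-132,49,0,0],[0.4,-132,49,40,0],[0.4,-132,49,80,0],[0.4,-132,49,110,0],[0.4,-132,49,120,0],[0.4,-132,49,120,0],[0.4,-132,49,120,0]]'; python3 - <<'E'
from h import *
row([430.4,191.6,2.5],15.4)
S=arm.get_image("scene");c=S["color"].astype(int); m=((c.min(2)>125)&(abs(c[...,0]-c[...,2])<30)).astype(np.uint8)
k,l,st,ce=cv2.connectedComponentsWithStats(m)
print([s.tolist() for s in st if 200<s[0]<290 and 325<s[1]<380 and s[4]>25])
E
```

```text
time: 33.6
tool_pos: [431.9, 192.0, 91.6]
eef_rot: [[0.265, -0.964, 0.001], [-0.964, -0.265, -0.0], [0.0, -0.001, -1.0]]
wrist_force: [-0.1, -0.1, 1.2]
grip_width: 0.399
gripper_force: 0.0
[431.9 192.   91.6] -> [430.4 191.6   2.5] row [ 0.   1.6 89.1] turn -0.0006 len 89.0 q6 -0.57
[[232, 339, 48, 36, 365]]
```

```bash
python3 drive.py '[[0.4,0,1,40,0],[0.4,0,1,75,0],[0.4,0,1,89,0],[0.4,0,1,89,0],[0,0,1,89,0],[0,0,1,89,0],[0,0,1,89,0],[0,0,1,89,0],[0,0,1,89,0]]' 60; python3 drive.py '[[0,0,0,-20,0],[0,0,0,-60,0],[0,0,0,-110,0],[0,0,0,-160,0],[0,0,0,-190,0],[0,0,0,-190,0]]'; python3 -c "
from h import *
row([582.8,145.2,190],15.4)"
```

```text
time: 34.55
tool_pos: [431.3, 192.4, 3.3]
eef_rot: [[0.265, -0.964, 0.002], [-0.964, -0.265, 0.002], [-0.001, -0.003, -1.0]]
wrist_force: [-0.5, -1.3, 8.3]
grip_width: 0.069
gripper_force: 62.3
time: 35.15
tool_pos: [432.3, 193.1, 197.4]
eef_rot: [[0.265, -0.964, 0.007], [-0.964, -0.265, 0.007], [-0.005, -0.009, -1.0]]
wrist_force: [0.4, 0.4, -0.6]
grip_width: 0.069
gripper_force: 61.1
[432.3 193.1 197.4] -> [582.8 145.2 190. ] row [  86.2 -132.3    8.2] turn -0.0002 len 158.0 q6 -0.57
```

```bash
python3 drive.py '[[0,86,-132,0,0],[0,86,-132,0,0],[0,86,-132,0,0],[0,86,-132,0,0],[0,86,-132,50,0],[0,86,-132,85,0],[0,86,-132,95,0],[0,86,-132,95,0],[0,86,-132,95,0]]'; python3 - <<'E'
from h import *
row([583.7,151,102.5],15.4)
T,S=both();pos()
f=lambda i,x,y,w,h,k:cv2.resize(i["color"][y:y+h,x:x+w],None,fx=k,fy=k,interpolation=cv2.INTER_CUBIC)
cv2.imwrite("pics/c12.png",np.hstack([f(S,190,230,90,90,4.4),f(T,170,210,90,90,4.4)]))
E
```

```text
time: 36.05
tool_pos: [581.2, 144.1, 98.5]
eef_rot: [[0.266, -0.964, 0.002], [-0.964, -0.266, 0.001], [-0.0, -0.002, -1.0]]
wrist_force: [0.9, 0.5, 0.2]
grip_width: 0.07
gripper_force: 61.1
[581.2 144.1  98.5] -> [583.7 151.  102.5] row [-6.  -4.3 -4. ] turn 0.0 len 8.0 q6 -0.3
[581.4 144.3  99. ] 0.071 [-0.  -0.5 -0.4] 36.1
```

View pics/c12.png

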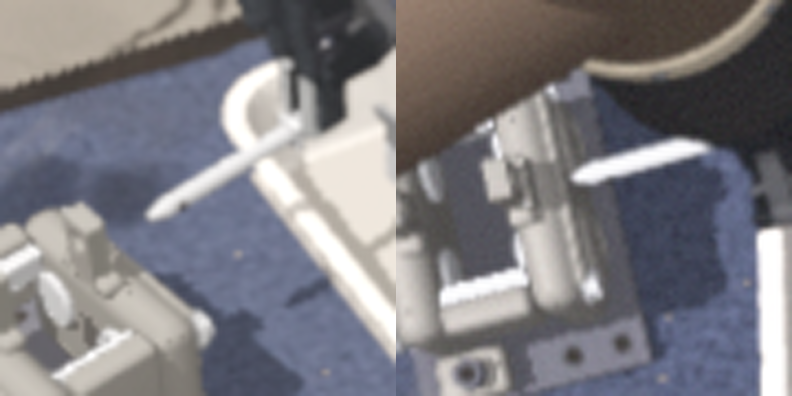

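```bash
python3 - <<'E'
from h import *
T,S=both()
X,e=tri(T,(210,250.7),S,(224.1,279.3));print("tip",X.round(1),round(e,1))
s=np.array(arm.get_state()["tool_pos"]);c,sn=np.cos(YAW),np.sin(YAW);u=np.array([-sn,c]);v=np.array([c,sn])
print("ahead",(X[:2]-s[:2])@u,"lateral",(X[:2]-s[:2])@v,"dz",X[2]-s[2])
H=np.array([557.5,246.5]);print("tool lateral vs H",(s[:2]-H)@v,"tip cal",(X[:2]-C)@v,(X[:2]-C)@u)
# mask check of shank edges midline near tip
for n,i,(x0,y0,x1,y1) in(("T",T,(205,235,235,262)),("S",S,(215,250,262,290))):
    cc=i["color"].astype(int)[y0:y1,x0:x1]; m=((cc.min(2)>165)).astype(np.uint8)
    k,l,st,ce=cv2.connectedComponentsWithStats(m)
    for q in range(1,k):
        if st[q,4]>20:
            cn=cv2.findContours((l==q).astype(np.uint8),0,2)[0][0][:,0]+[x0,y0]
            print(n,st[q].tolist(),"extreme left",cn[cn[:,0].argmin()],cv2.fitLine(cn.astype(np.float32),2,0,.01,.01).ravel().round(3))
E
```

```text
tip [553.2 236.6  99.6] 1.2
ahead 96.5915161805132 lateral -2.3214051836601497 dz 0.8994866186726398
tool lateral vs H -4.420369190187072 tip cal -4.9289078839892655 -54.534475802697344
T [5, 7, 25, 9, 110] extreme left [210 249] [ 9.78000e-01 -2.07000e-01  2.21852e+02  2.46259e+02]
S [8, 0, 39, 39, 604] extreme left [223 278] [  0.862  -0.506 244.306 267.597]
```

```bash
python3 drive.py '[[0,0,-5,-4,0],[0,0,-5,-4,0],[0,-10,-5,-4,0],[0,-18,-5,-4,0],[0,-18,-5,-4,0],[0,-18,-5,-4,0]]'; python3 - <<'E'
from h import *
s=np.array(arm.get_state()["tool_pos"]);c,sn=np.cos(YAW),np.sin(YAW);u=np.array([-sn,c]);v=np.array([c,sn])
H=np.array([557.5,246.5]);print("lat vs H",(s[:2]-H)@v,"to go",(H-s[:2])@u,"z",s[2])
T,S=both()
for n,i,(x0,y0,x1,y1) in(("T",T,(195,235,235,262)),("S",S,(205,250,262,295))):
    cc=i["color"].astype(int)[y0:y1,x0:x1]; m=((cc.min(2)>165)).astype(np.uint8)
    k,l,st,ce=cv2.connectedComponentsWithStats(m)
    for q in range(1,k):
        if st[q,4]>20:
            cn=cv2.findContours((l==q).astype(np.uint8),0,2)[0][0][:,0]+[x0,y0]
            print(n,st[q].tolist(),"left",cn[cn[:,0].argmin()])
print("mouth T",proj(T,cal(1,-30,104)),"S",proj(S,cal(1,-30,104)))
E
```

```text
time: 36.85
tool_pos: [580.2, 162.6, 100.7]
eef_rot: [[0.266, -0.964, -0.0], [-0.964, -0.266, -0.0], [0.0, 0.0, -1.0]]
wrist_force: [0.4, -0.5, -0.7]
grip_width: 0.07
gripper_force: 61.1
lat vs H -0.44665136907360253 to go 86.92210456002056 z 100.70655641906426
T [0, 0, 7, 12, 64] left [195 235]
T [6, 4, 30, 13, 139] left [201 249]
T [1, 21, 9, 6, 22] left [196 258]
S [10, 0, 47, 39, 547] left [215 280]
S [0, 26, 8, 7, 33] left [205 277]
mouth T [196.38305277 250.45825234] S [212.14872695 281.99024268]
```

```bash
python3 drive.py '[[0,0,-0.7,-1.8,0],[0,-6,-0.7,-1.8,0],[0,-12,-0.7,-1.8,0],[0,-12,-0.7,-1.8,0]]'; python3 drive.py '[[0,-4,0,0,0],[0,-8,0,0,0],[0,-8,0,0,0]]'
```

```text
time: 37.35
tool_pos: [577.7, 174.7, 102.7]
eef_rot: [[0.265, -0.964, 0.0], [-0.964, -0.265, 0.0], [-0.0, -0.0, -1.0]]
wrist_force: [-0.4, 0.6, -0.8]
grip_width: 0.069
gripper_force: 61.1
time: 37.65
tool_pos: [575.6, 182.1, 102.6]
eef_rot: [[0.265, -0.964, 0.0], [-0.964, -0.265, -0.0], [0.0, 0.0, -1.0]]
wrist_force: [0.7, 0.6, -1.0]
grip_width: 0.068
gripper_force: 61.1
```

```bash
python3 drive.py '[[0,-8,0,0.2,0],[0,-16,0,0.4,0],[0,-24,0,0.5,0],[0,-32,0,0.7,0],[0,-32,0,0.7,0]]'; python3 drive.py '[[0,-4,0,0,0],[0,-8,0,0,0],[0,-8,0,0,0]]'
```

```text
time: 38.15
tool_pos: [566.9, 213.7, 101.8]
eef_rot: [[0.266, -0.964, -0.0], [-0.964, -0.266, 0.0], [-0.0, 0.0, -1.0]]
wrist_force: [0.1, -1.3, -0.8]
grip_width: 0.072
gripper_force: 61.1
time: 38.45
tool_pos: [565.1, 220.6, 101.9]
eef_rot: [[0.265, -0.964, 0.0], [-0.964, -0.265, 0.0], [-0.0, -0.0, -1.0]]
wrist_force: [-0.1, -0.7, -0.7]
grip_width: 0.07
gripper_force: 61.1
```

```bash
python3 drive.py '[[0,-5,0,0.2,0],[0,-10,0,0.4,0],[0,-15,0,0.5,0],[0,-20,0,0.6,0],[0,-20,0,0.6,0]]'; python3 drive.py '[[0,-3,0,0,0],[0,-6,0,0.3,0],[0,-8,0,0.3,0],[0,-8,0,0.3,0]]'
```

```text
time: 38.95
tool_pos: [560.0, 240.6, 101.6]
eef_rot: [[0.265, -0.964, 0.001], [-0.964, -0.265, 0.001], [-0.001, -0.001, -1.0]]
wrist_force: [-0.5, 1.8, 1.2]
grip_width: 0.068
gripper_force: 61.4
time: 39.35
tool_pos: [557.9, 246.9, 101.1]
eef_rot: [[0.265, -0.964, 0.0], [-0.964, -0.265, -0.001], [0.001, 0.0, -1.0]]
wrist_force: [1.7, -3.5, 2.5]
grip_width: 0.072
gripper_force: 61.5
```

```bash
python3 drive.py '[[0,-1.5,0,0,0],[0,-3,0,0,0],[0,-3,0,0,0]]'
```

```text
time: 39.65
tool_pos: [557.7, 247.1, 101.1]
eef_rot: [[0.264, -0.964, -0.0], [-0.964, -0.264, -0.004], [0.004, 0.001, -1.0]]
wrist_force: [8.2, -14.2, 1.5]
grip_width: 0.071
gripper_force: 61.4
```

```bash
python3 drive.py '[[0,2.5,0,0,0],[0,2.5,0,0,0],[0.35,2.5,0,0,0],[0.35,2.5,0,0,0],[0.35,2.5,0,0,0],[0.35,22,0,0,0],[0.35,42,0,0,0],[0.35,42,0,0,0],[0,42,0,4,0],[0,42,0,4,0],[0,42,0,4,0],[0,42,0,4,0]]' 20; python3 - <<'E'
from h import *
T,S=both();pos()
for n,i,z in(("T",T,0),("S",S,0)): print(n,"exp head",proj(i,cal(1,-58,103)).round(1),"tip",proj(i,cal(1,50,103)).round(1))
cv2.imwrite("pics/S2.png",S["color"])
for n,i,(x0,y0,x1,y1) in(("T",T,(195,235,225,262)),("S",S,(205,262,232,290)),("Stip",S,(165,285,195,310)),("Ttip",T,(150,252,170,268))):
    cc=i["color"].astype(int)[y0:y1,x0:x1]; m=((cc.min(2)>165)).astype(np.uint8)
    k,l,st,ce=cv2.connectedComponentsWithStats(m)
    for q in range(1,k):
        if st[q,4]>8: print(n,(st[q]+[x0,y0,0,0,0]).tolist())
E
```

```text
time: 40.85
tool_pos: [568.0, 210.1, 97.0]
eef_rot: [[0.265, -0.964, -0.0], [-0.964, -0.265, -0.0], [0.0, 0.0, -1.0]]
wrist_force: [-0.0, -0.1, -0.4]
grip_width: -0.001
gripper_force: 0.0
[568. 210.  97.] -0.0 [ 0.5 -0.3 -0.3] 41.0
T exp head [210.4 246.9] tip [157. 261.]
S exp head [223.9 275.8] tip [177.1 302.2]
T [196, 256, 10, 6, 27]
S [227, 262, 2, 9, 11]
S [229, 263, 3, 11, 20]
S [205, 273, 19, 16, 131]
Stip [165, 285, 30, 25, 475]
Ttip [157, 252, 13, 16, 131]
```

```bash
python3 drive.py '[[0,-8,0,0,0],[0,-12,0,0,0],[0,-14,0,0,0],[0,-15,0,0,0],[0,-16,0,0,0],[0,-16,0,0,0]]'; python3 drive.py '[[0,-1,0,0,0],[0,-2,0,0,0],[0,-2,0,0,0]]'
```

```text
time: 41.55
tool_pos: [563.8, 225.0, 97.0]
eef_rot: [[0.265, -0.964, -0.0], [-0.964, -0.265, -0.0], [0.0, 0.0, -1.0]]
wrist_force: [-0.7, -0.4, 0.3]
grip_width: 0.006
gripper_force: 0.0
time: 41.85
tool_pos: [563.6, 225.3, 97.0]
eef_rot: [[0.265, -0.964, -0.0], [-0.964, -0.265, -0.002], [0.002, 0.001, -1.0]]
wrist_force: [3.2, -8.0, 0.4]
grip_width: -0.0
gripper_force: 4.0
```

```bash
python3 drive.py '[[0,10,0,0,0],[0,25,0,0,0],[0,25,0,-50,0],[0,25,0,-100,0],[0,25,0,-140,0],[0,110,200,-140,0],[0,110,200,-140,0],[0,110,200,-140,0],[0,110,200,-140,0],[0,110,200,-140,0],[0,110,200,-140,0],[0,110,200,-140,0]]'; python3 - <<'E'
from h import *
pan();T,S=both();pos()
for n,i,(x0,y0,x1,y1) in(("T",T,(195,235,225,262)),("S",S,(205,262,232,290)),("Ttip",T,(150,252,170,268))):
    cc=i["color"].astype(int)[y0:y1,x0:x1]; m=((cc.min(2)>165)).astype(np.uint8)
    k,l,st,ce=cv2.connectedComponentsWithStats(m)
    for q in range(1,k):
        if st[q,4]>8: print(n,(st[q]+[x0,y0,0,0,0]).tolist())
# non-floor blobs in the pan (dark / different from floor)
for i in (T,S):
    bx=(251,189,106,134) if i is T else (241,226,131,107)
    c=i["color"][bx[1]:bx[1]+bx[3],bx[0]:bx[0]+bx[2]].astype(int); m=(c.max(2)<120).astype(np.uint8)
    k,l,st,ce=cv2.connectedComponentsWithStats(m)
    print([(st[q]+[bx[0],bx[1],0,0,0]).tolist() for q in range(1,k) if st[q,4]>15])
E
```

```text
time: 43.05
tool_pos: [399.8, 67.6, 237.7]
eef_rot: [[0.264, -0.964, 0.002], [-0.964, -0.264, 0.001], [-0.001, -0.002, -1.0]]
wrist_force: [0.6, -0.1, -0.7]
grip_width: -0.001
gripper_force: 0.0
pan comp [251, 189, 106, 132, 7956] was (251, 189, 106, 134)
pan comp [240, 226, 132, 107, 7644] was (241, 226, 131, 107)
[400.1  68.3 236.7] 0.001 [0.  0.1 1. ] 43.2
T [195, 235, 6, 10, 47]
T [195, 244, 15, 10, 67]
T [196, 258, 4, 3, 10]
S [205, 273, 19, 10, 81]
S [205, 283, 4, 5, 15]
Ttip [157, 252, 13, 10, 78]
Ttip [165, 263, 5, 5, 18]
[[278, 189, 19, 2, 26], [338, 189, 19, 87, 347], [299, 216, 12, 30, 148], [257, 258, 52, 65, 298], [295, 259, 12, 33, 168], [251, 264, 45, 59, 2053], [320, 282, 6, 10, 34], [347, 305, 10, 14, 58]]
[[241, 226, 52, 17, 350], [332, 226, 2, 12, 24], [338, 226, 21, 19, 199], [289, 243, 33, 62, 474], [329, 289, 9, 9, 55], [311, 288, 61, 42, 411], [241, 296, 18, 37, 357]]
```

```bash
python3 - <<'E'
from h import *
T,S=both()
for n,i,f,bx in(("T",T,"pics/top0.png",(235,175,130,160)),("S",S,"pics/scene0.png",(225,195,160,145))):
    a=cv2.absdiff(i["color"],cv2.imread(f)).max(2)[bx[1]:bx[1]+bx[3],bx[0]:bx[0]+bx[2]]
    m=(cv2.GaussianBlur(a,(3,3),0)>22).astype(np.uint8)
    for r in range(0,bx[3],5): print(n,bx[1]+r,"".join(".#"[int(v)] for v in m[r,::2]))
E
```

```text
T 175 .................................................................
T 180 .................................................................
T 185 .................................................................
T 190 .................................................................
T 195 .................................................................
T 200 .................................................................
T 205 .................................................................
T 210 .................................#...............................
T 215 ................................###....###.......................
T 220 ................................###########......................
T 225 .............................####################................
T 230 ..............................###################................
T 235 ..............................################...................
T 240 ...............................##############....................
T 245 ................................##########.###...................
T 250 ..............
[... 3026 characters left out ...]
....
S 300 .....................................#################..........................
S 305 ........................................##########..............................
S 310 ................................................................................
S 315 ................................................................................
S 320 ................................................................................
S 325 ................................................................................
S 330 ................................................................................
S 335 ................................................................................
```

```bash
python3 -c "
from bench import arm
print(arm.sign_off())"
```

```text
the job is handed in; nothing more can be done
None
```

I handed the job in at about 43 s: the clip, both pads and both shims are in the pan, and the bare pin is back through both lugs with its head home (it stopped against about 14 N when inserted and 8 N when pushed on the head). The pads and clip I saw in the pan in the camera pictures. The shims I confirmed only by grip width when lifting and by image changes that stayed inside the pan.

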